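# Tap the hot vial carrier home in the warming bay

### The job

Pick up the wooden pusher with the orange head from its blue mat and with it nudge the blue vial carrier along its channel into the warming bay, in small gentle taps of about a centimetre, drawing the pusher clear after each, until the carrier is fully home against the hidden springy stop inside, which must not be rammed. Then lay the pusher back on the mat, standing on its own feet as it was. The carrier may be hot, so touch it only with the pusher, and leave everything else where it is.

Things in the scene. Friction and masses are not known exactly. Their poses are not given: they have to be found in the camera images.
- pusher: wooden pusher with an orange head, on the mat: 170 mm long, 50 mm tall, 0.2 kg. Origin: underside, mid length; +x towards the head. Handle bar x = -85 to +60 mm, 22 mm wide (y), 24 mm tall, its middle 33 mm above the underside. Rear foot x = -85 to -65 mm, 40 mm wide, 22 mm tall; free space under the bar between foot and head. Head x = +60 to +85 mm, 56 mm wide, 50 mm tall
- pusher_face (a point): middle of the flat front face of the pusher's orange head, which does the tapping: 85 mm ahead of the pusher's origin, 25 mm above its underside
- pusher_grip (a point): a good place to grip the pusher from above, across the 22 mm wide bar: 10 mm behind the pusher's origin, 33 mm above its underside, 95 mm behind the face
- carrier: blue carrier with four capped amber vials fixed in it, loose in the channel: 120 mm long (x), 84 mm wide (y), 0.6 to 0.9 kg. Origin: centre of its underside; +x into the bay. Rear wall 50 mm tall, nose wall at x = +60 mm 78 mm tall, vial caps reach 64 mm up. It slides with a friction of a few newtons and stays where it is left. It starts 55 to 110 mm short of home
- carrier_rear (a point): middle of the flat outer face of the carrier's rear wall, the place to tap: 60 mm behind the carrier's origin, 25 mm above its underside
- station: fixed warming station: grey box 160 mm deep, 200 mm wide, 173 mm tall, with a bay in its front and an open channel before it. Origin: on the table under the bay's mouth, on the channel's centre line; +x the way the carrier goes in. Channel floor 12 mm above the table, from x = -160 mm on; two guide rails, 87 mm apart inside, reach 27 mm above the table
- bay_mouth (a point): centre of the bay's mouth, 50 mm above the table; the mouth is 110 mm wide, 96 mm high. The stop is out of sight inside, at a different depth each time: once home, the carrier's rear face is still 20 to 55 mm outside the mouth. The stop is a spring buffer plate that gives about 4 N per mm and pushes an over-pressed carrier back by itself
- plunger (a joint): light plunger (under 1 N) standing 6 mm ahead of the hidden buffer plate. Value in m: 0 until the carrier reaches it, about 0.006 when the carrier just meets the buffer, more when the buffer is pressed back (0.011: 5 mm back, about 20 N)
- mat: fixed blue mat, 260 x 260 mm, 3 mm thick. Origin: centre of its underside; x and y along its edges
- cap_jar: bystander, leave alone: small amber jar with a white cap, 48 mm wide, 60 mm tall, standing on the mat. Origin: centre of the underside
- reagent: bystander, leave alone: amber bottle with a black cap, 66 mm wide, 150 mm tall. Origin: centre of the underside
- dish_lid: bystander, leave alone: flat white disc, 110 mm across, 8 mm thick. Origin: centre of the underside
- beaker: bystander, leave alone: clear open cup, 72 mm wide, 90 mm tall. Origin: centre of the underside
- tub: bystander, leave alone: white tub, 110 mm wide, 120 mm tall. Origin: centre of the underside
- pump: bystander, leave alone: grey ribbed air pump, 120 x 78 x 70 mm, with a brass outlet. Origin: centre of the underside

How it is judged:
On the way, in this order (a step that is already met when the one before it is completed fails the run):
1. the pusher is lifted off the mat (height (world z) of pusher above 0.012 m), for 0.2 s.
2. tapped by 4 to 25 mm, the carrier stands still with the pusher clear of it (distance of carrier from where it was at the start of the episode between 0.004 and 0.025 m and contact force between pusher and carrier below 0.1 N and linear speed of carrier below 0.005 m/s), for 0.1 s.
3. after more small taps the carrier stands still 30 to 50 mm from its start, with the pusher clear of it (distance of carrier from where it was at the start of the episode between 0.03 and 0.05 m and contact force between pusher and carrier below 0.1 N and linear speed of carrier below 0.005 m/s), for 0.1 s.
4. the carrier is home at the stop (within 2 mm), still, with the pusher clear of it (value of joint plunger above 0.004 m and contact force between pusher and carrier below 0.1 N and linear speed of carrier below 0.005 m/s), for 0.2 s.
At the end, for the whole second after the job is handed in: The carrier is home: within 2 mm of the stop's buffer plate (plunger pushed in more than 4 mm) and at rest. The pusher lies at rest on the mat on its own feet: underside below 10 mm, tilt under 0.1 rad, its middle within 110 mm of the mat's centre along each of the mat's edges (value of joint plunger above 0.004 m and linear speed of carrier below 0.005 m/s and height (world z) of pusher below 0.01 m and angle between pusher's own z axis and vertical below 0.1 rad and x of pusher in the frame of mat between -0.11 and 0.11 m and y of pusher in the frame of mat between -0.11 and 0.11 m and linear speed of pusher below 0.01 m/s); the robot touches nothing.
It fails at once if the carrier is touched by the fingers or the arm (contact force between any of the fingers, the arm and carrier above 0.5 N).
It fails at once if the stop is rammed: its buffer is driven back more than 5 mm (value of joint plunger above 0.011 m).
It fails at once if the carrier is knocked along faster than 0.2 m/s (linear speed of carrier above 0.2 m/s).
It fails at once if a bystander is shifted by more than 20 mm (distance of any of cap_jar, reagent, dish_lid, beaker, tub, pump from where it was at the start of the episode above 0.02 m).
It also fails if it takes over 64 s, if anything falls off the work surface, if the arm or the gripper's body presses on something with over 40 N, if the wrist force passes 120 N, or if a joint passes its speed limit or range.

### The arm

A 6-joint arm with a two-finger parallel gripper is mounted at the origin on the work surface. World frame = base frame: x ahead of the robot, y to its left, z up, the work surface at z = 0. Lengths are in m, angles in rad, forces in N, time in s.
With the tool pointing down it reaches from about 0.35 to 0.85 m from the base axis. Payload 8.1 kg.
Tool frame: the origin (TCP) lies on the mounting face of the last link; the fingertips stand 186 mm ahead of it and the grasp point (between the pads) lies 167 mm ahead of it; y points along the fingers, x is the direction in which the jaws open and shut, and the axes are right-handed (so a half turn about y gives the same grasp; the last joint's range is limited). The gripper opens to 93 mm and grips with 3 to 60 N. Pads are 15 mm wide; open, the fingers measure 128 mm over their backs; the gripper's body (75 mm by 188 mm) begins 65 mm behind the grasp point.
Start: joints at [-1.396, 0.13, 1.488, -0, 1.523, -0.085], TCP at [0.154, -0.58, 0.405] pointing down, gripper open.
Joint ranges: [-2.96, 2.96], [-0.89, 2.26], [0.02, 2.5], [-1.34, 4.48], [0, 2.73], [-2.66, 2.66]. Speed limits (rad/s): [2.39, 2.39, 2.79, 3.14, 3.14, 3.14].

### API

Orientations are given as a rotation vector (axis times angle).
In Python, from plant import robot, imaging gives the robot as it stands.
- The arm moves only by the shell command python3 -m inch 'ROWS' [OPENING] [FORCE]. ROWS is JSON, a list of rows, each an object of numbers: "x", "y", "z": the shift along the tool's x, y, z in mm; "twist": the turn about the tool's y in rad. In form: [{"x": .., "y": .., "z": .., "twist": ..}, ...]. A call has 1 to 12 rows; each row shifts and turns the commanded pose from where the row before left it, along the tool's axes as they then stand; what a row does not reach is not made up. A row lasts 1/10 s, in which the tool goes at most 50 mm and 8.59 degrees, less where a joint would pass 70% of its speed; a pose out of reach is approached as far as the arm can. A call with a gripper value outside its range is refused whole. OPENING is the gripper command: -1 is shut, 1 is fully open, values between are in proportion, set as the call begins (- or left out, the last holds). The fingers move at their own pace and stop on an object; FORCE is the grip in N (left out, the last holds). Time passes only in rows, so rows that do not move let the fingers close. It gives the time, the measured TCP pose, the force and the opening at its end, in the units of the state.
- robot.read_state(): the state, without advancing time (a new reading comes with each control period).
- imaging.read_camera(name): name is "scene" or "top" or "wrist"; returns a dict with "color" (480x640x3 uint8, red, green, blue), "depth" (480x640 float32, m along the optical axis (not along the pixel's ray), 0 where there is no reading), "fx", "fy", "cx", "cy" (pixels), "k1" (the pictures are not rectified: a ray, as slopes to the right and down, at radius r is drawn at 1 + k1 r^2 times it, then the intrinsics apply), "rvec" (rotation vector, rad) and "tvec" (3), from world to camera coordinates, as OpenCV has them; the wrist camera has in their place "tool_from_camera" (4x4, takes a point from camera to tool coordinates, whose origin is the TCP and whose axes are the tool frame's). Camera axes: x right, y down, z forward; pixel columns grow to the right and rows downward; lengths in m; the calibration is good to about 2 mm. A picture is of the moment at which its call begins: read the wrist's pose just before it.
- robot.close_job(): hands the job in, once; it reports no verdict.
The state is a dict: "t": time; "q": joint angles; "dq": joint speeds; "joint_torque": joint torques, N m; "tool_pos": TCP position; "orientation": TCP orientation; "force": force on the tool from outside, world axes, zero at the start; "wrist_torque": the same for the moment, N m; "opening": finger opening in m.
Only numpy, scipy, OpenCV 4.12 (cv2) and the standard library are available. Lean on these libraries where they do the work, as an engineer would, in place of code of your own. Each camera call takes 0.05 s, during which the arm holds its last target.

## Working session

There is one attempt and no reset: what is moved stays moved. The work goes in short steps, Python scripts to look and compute and a shell command to move; the robot and the scene stay as the last step left them, time stands still between calls to the robot, and variables do not carry over. Pictures are saved under pics/ and viewed, and the job is handed in when it is done.

```bash
ls; mkdir -p pics; cat > h.py <<'E'
import numpy as np, cv2
from plant import robot, imaging
from scipy.spatial.transform import Rotation as R
def snap(name,f):
    c=imaging.read_camera(name); cv2.imwrite('pics/'+f+'.png',c['color'][:,:,::-1]); 
    np.savez('pics/'+f+'.npz',**c); return c
def ray(c,u,v):
    x=np.array([(u-c['cx'])/c['fx'],(v-c['cy'])/c['fy']]);s=x.copy()
    for _ in range(20): s=x/(1+float(c['k1'])*(s@s))
    return np.array([s[0],s[1],1.])
def world(c,u,v,z=None,d=None):
    Rm=R.from_rotvec(c['rvec']).as_matrix(); o=-Rm.T@c['tvec']; r=Rm.T@ray(c,u,v)
    if z is not None: return o+r*(z-o[2])/r[2]
    if d is None: d=float(c['depth'][int(round(v)),int(round(u))])
    return o+r*d
def proj(c,p):
    Rm=R.from_rotvec(c['rvec']).as_matrix(); q=Rm@np.array(p)+c['tvec']; s=q[:2]/q[2]; s=s*(1+float(c['k1'])*(s@s))
    return s[0]*c['fx']+c['cx'], s[1]*c['fy']+c['cy']
E
python3 - <<'E'
from h import *
print(robot.read_state())
for n in ['scene','top','wrist']:
    c=snap(n,n+'0'); print(n,{k:v for k,v in c.items() if k not in('color','depth')})
E
```

```text
pics
{'t': 0.0, 'q': array([-1.39641690e+00,  1.31157939e-01,  1.48925803e+00, -2.16504717e-05,
        1.52299528e+00, -8.53808163e-02]), 'dq': array([-1.06906715e-04,  9.63178792e-04,  6.50765289e-05, -1.24416384e-03,
       -7.05597389e-04, -9.71292074e-05]), 'joint_torque': array([ 1.73171866e-03, -5.59839678e+01, -4.91762280e+01,  7.66769866e-02,
        3.57622455e-02, -1.74238676e-04]), 'tool_pos': array([ 0.15409905, -0.57964218,  0.40370073]), 'orientation': array([-1.31970081,  1.01668636, -1.01442645]), 'force': array([-0.26145888, -0.31781723, -0.31150902]), 'wrist_torque': array([-0.02873069,  0.04301533,  0.02080707]), 'opening': 0.0931043625012444}
scene {'fx': 572.2314245432727, 'fy': 572.2314245432727, 'cx': 313.8443575096756, 'cy': 244.3189725245337, 'k1': -0.06678946568404347, 'rvec': array([ 1.64744265,  1.77509611, -0.85547983]), 'tvec': array([-0.00623591, -0.29834937,  1.83279837])}
top {'fx': 483.15628483510494, 'fy': 483.15628483510494, 'cx': 322.17593465184314, 'cy': 240.5195762667142, 'k1': 0.043731802554029316, 'rvec': array([ 1.99428538, -2.23768504,  0.21927335]), 'tvec': array([0.10716747, 0.55404725, 1.0651557 ])}
wrist {'fx': 421.91386803216824, 'fy': 421.91386803216824, 'cx': 319.34501603216074, 'cy': 244.39861712372397, 'k1': -0.09529793302327268, 'tool_from_camera': array([[ 9.99998911e-01,  1.00808333e-03,  1.07744494e-03,
         3.38045731e-04],
       [-7.66762872e-04, -2.68842409e-01,  9.63183872e-01,
         2.00021847e-02],
       [ 1.26063250e-03, -9.63183650e-01, -2.68841343e-01,
         7.36626516e-02],
       [ 0.00000000e+00,  0.00000000e+00,  0.00000000e+00,
         1.00000000e+00]])}
```

View pics/scene0.png

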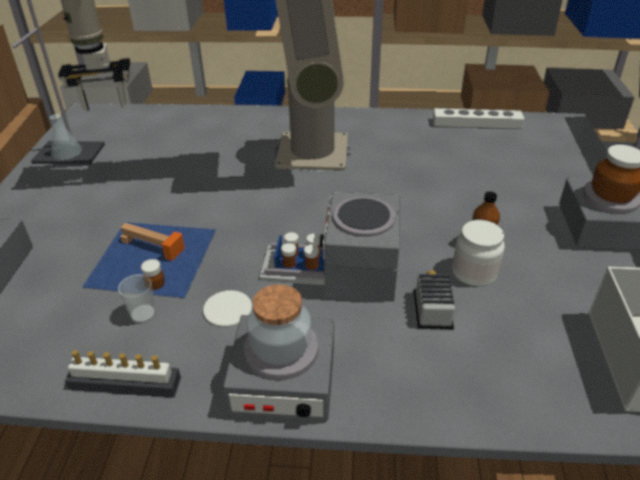

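View pics/top0.png

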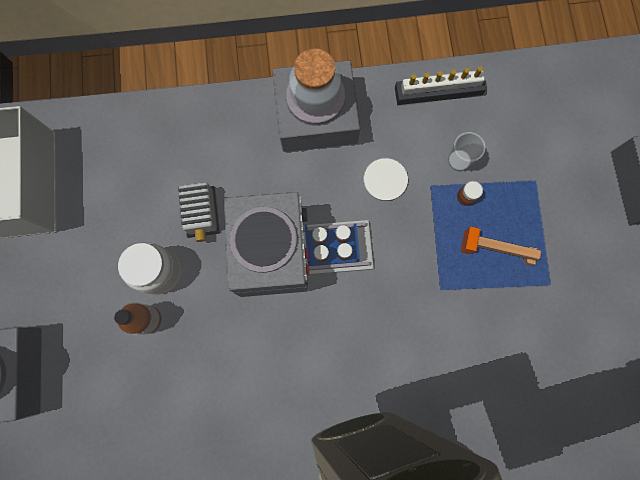

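View pics/wrist0.png

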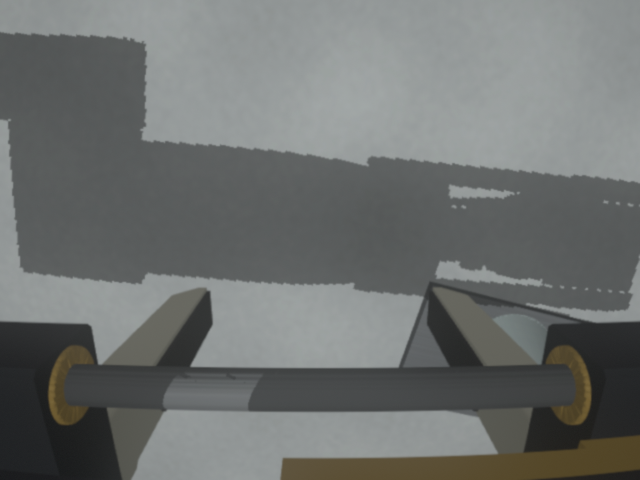

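```bash
python3 - <<'E'
import cv2
i=cv2.imread('pics/top0.png')
cv2.imwrite('pics/c1.png',cv2.resize(i[170:300,420:560],None,fx=5,fy=4.5,interpolation=cv2.INTER_CUBIC)[:, :700])
cv2.imwrite('pics/c2.png',cv2.resize(i[180:300,220:380],None,fx=5,fy=5,interpolation=cv2.INTER_CUBIC))
E
```

```text
(no output)
```

View pics/c1.png

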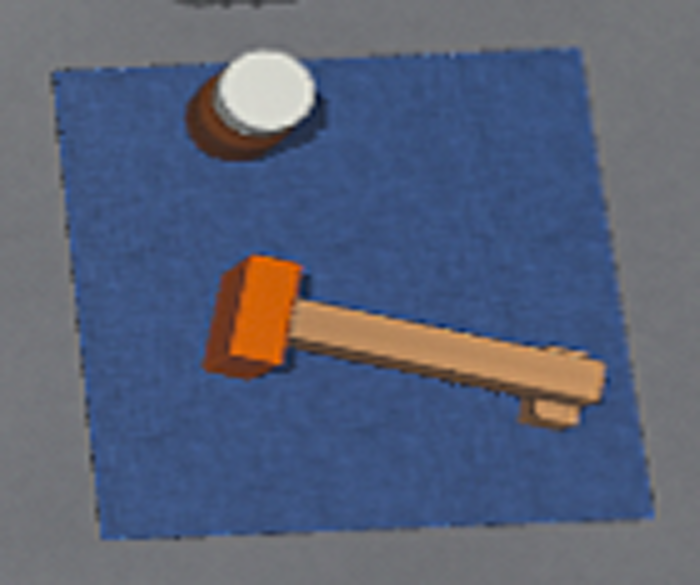

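View pics/c2.png

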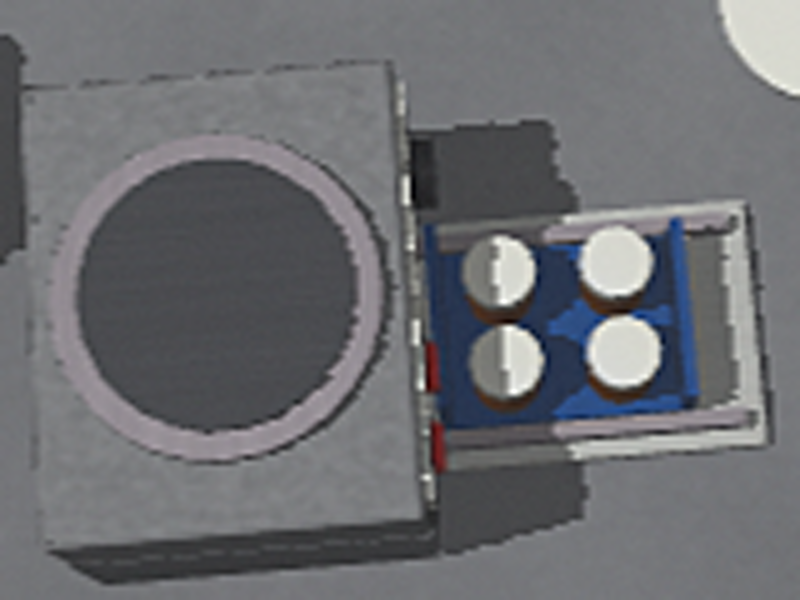

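```bash
cat >> h.py <<'E'
def load(f): return dict(np.load('pics/'+f+'.npz'))
E
python3 - <<'E'
from h import *
np.set_printoptions(precision=4,suppress=True)
c=load('top0')
def a(l,z,off,sx,sy):
    P=[]
    for u,v in l:
        p=world(c,(u+.5)/sx-.5+off[0],(v+.5)/sy-.5+off[1],z=z); P.append(p); print(p[:2],end=' ')
    print(); return np.array(P)
o1=(420,170,);o2=(220,180)
print('mat');m=a([(53,72),(581,48),(654,517),(102,540)],.003,o1,5,4.5);print(m.mean(0), [np.linalg.norm(m[i]-m[i-1]) for i in range(4)])
print('headtop');h=a([(252,255),(302,263),(282,363),(230,358)],.053,o1,5,4.5);print(h.mean(0),[np.linalg.norm(h[i]-h[i-1]) for i in range(4)])
print('bar');b=a([(297,300),(606,362),(602,402),(291,342)],.048,o1,5,4.5);print(b.mean(0),[np.linalg.norm(b[i]-b[i-1]) for i in range(4)])
hm=h.mean(0)[:2];rm=(b[1]+b[2])[:2]/2;d=hm-rm;print('axis',np.linalg.norm(d),np.degrees(np.arctan2(d[1],d[0])))
print('station top');s=a([(390,62),(430,512),(45,550),(22,88)],.173,o2,5,5);print([np.linalg.norm(s[i]-s[i-1]) for i in range(4)])
for i,j in((3,0),(2,1),(0,1)): d=(s[i]-s[j]);print(np.degrees(np.arctan2(d[1],d[0])))
print('chan end');e=a([(745,200),(770,445)],.012,o2,5,5);
print('rear wall top');r=a([(683,217),(698,405)],.062,o2,5,5);print(r.mean(0),np.linalg.norm(r[0]-r[1]))
print('nose wall top');r=a([(427,226),(442,425)],.090,o2,5,5);print(r.mean(0),np.linalg.norm(r[0]-r[1]))
# depth check
for n,(u,v) in dict(head=(263,310),bar=(450,345)).items():
    print(n,world(c,u/5+420,v/4.5+170))
for n,(u,v) in dict(roof=(60,300),).items(): print(n,world(c,u/5+220,v/5+180))
E
```

```text
mat
[ 0.6804 -0.2399] [ 0.6632 -0.4986] [ 0.4062 -0.4808] [ 0.4231 -0.2221] 
[ 0.5432 -0.3603  0.003 ] [np.float64(0.2579679984940559), np.float64(0.25929562534472106), np.float64(0.25767913348662874), np.float64(0.2591684285083836)]
headtop
[ 0.5572 -0.3026] [ 0.5504 -0.3247] [ 0.4997 -0.3063] [ 0.505  -0.2832] 
[ 0.5281 -0.3042  0.053 ] [np.float64(0.05574053451039397), np.float64(0.023152830317926597), np.float64(0.05392148948196486), np.float64(0.02371714507729902)]
bar
[ 0.5322 -0.3207] [ 0.4841 -0.4545] [ 0.4639 -0.4485] [ 0.5108 -0.3141] 
[ 0.4977 -0.3845  0.048 ] [np.float64(0.022488966762862356), np.float64(0.1422137652534469), np.float64(0.021034457349402316), np.float64(0.14239590540386712)]
axis 0.1569126923855501 69.83923277977709
station top
[0.649  0.0848] [0.4573 0.0885] [0.46   0.2452] [0.6554 0.24  ] 
[np.float64(0.15540533495629463), np.float64(0.19174117666031737), np.float64(0.156781087786277), np.float64(0.19549948458625171)]
87.63549043193065
89.01824040269562
-1.1065453471516582
chan end
[ 0.61   -0.0759] [ 0.4896 -0.0717] 
rear wall top
[ 0.5936 -0.0402] [ 0.5051 -0.0357] 
[ 0.5494 -0.0379  0.062 ] 0.0885219719549061
nose wall top
[0.5963 0.078 ] [0.5051 0.0811] 
[0.5507 0.0796 0.09  ] 0.09125295315167571
head [ 0.527  -0.3034  0.0528]
bar [ 0.5    -0.387   0.0472]
roof [0.5631 0.2316 0.1664]
```

```bash
python3 - <<'E'
from h import *
np.set_printoptions(precision=4,suppress=True)
s=robot.read_state()
M=R.from_rotvec(s['orientation']).as_matrix();print(M)
y=np.radians(69.84)
d=np.array([np.cos(y),np.sin(y),0])
for sg in (1,-1):
    tz=sg*d; ty=np.array([0,0,-1.]); tx=np.cross(ty,tz); T=np.c_[tx,ty,tz]
    print(sg,T, (M.T@(R.from_matrix(T).as_matrix())), 'twist',(R.from_matrix(M.T@T)).as_rotvec())
g=np.array([.4998,-.3813,.037]);tcp=g+[0,0,.167]
print('delta world',tcp-s['tool_pos'],'tool',M.T@(tcp-s['tool_pos'])*1000)
E
```

```text
[[ 0.2569 -0.0003  0.9664]
 [-0.9664  0.0015  0.2569]
 [-0.0015 -1.      0.0001]]
1 [[ 0.9387  0.      0.3446]
 [-0.3446  0.      0.9387]
 [ 0.     -1.      0.    ]] [[ 0.5742  0.0015 -0.8187]
 [-0.0007  1.      0.0013]
 [ 0.8187 -0.0001  0.5742]] twist [-0.0008 -0.9591 -0.0013]
-1 [[-0.9387  0.     -0.3446]
 [ 0.3446  0.     -0.9387]
 [ 0.     -1.     -0.    ]] [[-0.5742  0.0015  0.8187]
 [ 0.0007  1.     -0.0013]
 [-0.8187 -0.0001 -0.5742]] twist [ 0.0015  2.1825 -0.001 ]
delta world [ 0.3457  0.1984 -0.1999] tool [-102.6273  200.1102  384.9946]
```

```bash
python3 -m inch '[{"x":-11.4,"z":42.8},{"x":-11.4,"z":42.8},{"x":-11.4,"z":42.8},{"x":-11.4,"z":42.8},{"x":-11.4,"z":42.8},{"x":-11.4,"z":42.8},{"x":-11.4,"z":42.8},{"x":-11.4,"z":42.8},{"x":-11.4,"z":42.6}]' 1 20; python3 -m inch '[{"twist":-0.137},{"twist":-0.137},{"twist":-0.137},{"twist":-0.137},{"twist":-0.137},{"twist":-0.137},{"twist":-0.137}]'
cat > st.py <<'E'
from h import *
import sys
np.set_printoptions(precision=4,suppress=True)
s=robot.read_state();M=R.from_rotvec(s['orientation']).as_matrix()
print(s['t'],'grasp',s['tool_pos']+M@[0,.167,0],'yaw',np.degrees(np.arctan2(M[1,2],M[0,2])),'F',s['force'],'open',s['opening'],'down',M[:,1])
if len(sys.argv)>1:
    t=np.array([float(v) for v in sys.argv[1:4]]); print('tool shift mm',M.T@(t-(s['tool_pos']+M@[0,.167,0]))*1000)
    if len(sys.argv)>4: print('twist',-np.radians(float(sys.argv[4]))+np.arctan2(M[1,2],M[0,2]))
E
python3 st.py .4998 -.3813 .037 69.84; python3 -c "
from h import *;snap('wrist','w1')"
```

```text
0.15 grasp [ 0.1541 -0.5794  0.2369] yaw 14.886117709206204 F [-0.2172  1.09   -0.6889] open 0.09293619918699038 down [-0.0003  0.0015 -1.    ]
tool shift mm [-102.3795  200.11    384.9735]
twist -0.9591261827277557$[0]: bad value
$[0]: bad value
```

View pics/w1.png

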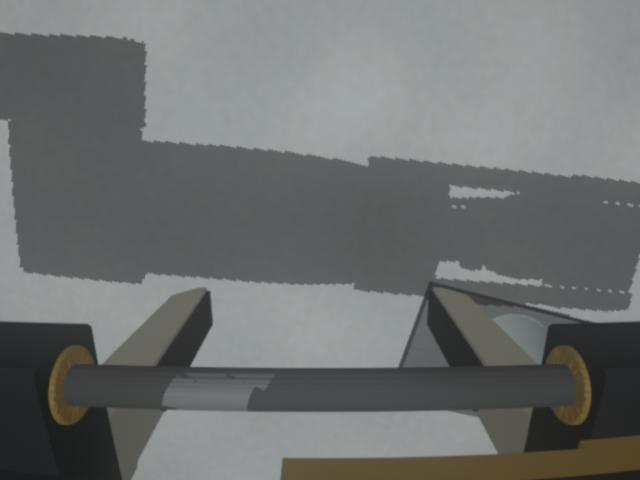

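The rows were refused, so nothing moved. Probably every key must be given.

```bash
python3 -m inch '[{"x":-11.4,"y":0,"z":42.8,"twist":0},{"x":-11.4,"y":0,"z":42.8,"twist":0},{"x":-11.4,"y":0,"z":42.8,"twist":0},{"x":-11.4,"y":0,"z":42.8,"twist":0},{"x":-11.4,"y":0,"z":42.8,"twist":0},{"x":-11.4,"y":0,"z":42.8,"twist":0},{"x":-11.4,"y":0,"z":42.8,"twist":0},{"x":-11.4,"y":0,"z":42.8,"twist":0},{"x":-11.4,"y":0,"z":42.6,"twist":0}]' 1 20; python3 -m inch '[{"x":0,"y":0,"z":0,"twist":-0.137},{"x":0,"y":0,"z":0,"twist":-0.137},{"x":0,"y":0,"z":0,"twist":-0.137},{"x":0,"y":0,"z":0,"twist":-0.137},{"x":0,"y":0,"z":0,"twist":-0.137},{"x":0,"y":0,"z":0,"twist":-0.137},{"x":0,"y":0,"z":0,"twist":-0.137}]'
python3 st.py .4998 -.3813 .037 69.84; python3 -c "
from h import *;snap('wrist','w1')"; python3 st.py .4998 -.3813 .037 69.84
```

```text
t: 1.1
tool_pos: [0.5013, -0.3806, 0.4046]
orientation: [-1.321, 1.016, -1.016]
force: [0.6, -1.2, 0.8]
opening: 0.0932
t: 1.8
tool_pos: [0.4999, -0.3817, 0.4044]
orientation: [-1.553, 0.272, -0.271]
force: [0.1, 0.6, 1.3]
opening: 0.093
1.8 grasp [ 0.4998 -0.3817  0.2374] yaw 70.15637705649213 F [0.053  0.6435 1.2604] open 0.09300687457240361 down [-0.0004  0.0004 -1.    ]
tool shift mm [  0.0111 200.3873   0.2976]
twist 0.005521821313555719
1.85 grasp [ 0.4997 -0.3817  0.2374] yaw 70.64857551197726 F [-0.0047 -0.7305  0.5207] open 0.09267394876075995 down [-0.0005  0.0004 -1.    ]
tool shift mm [  0.0612 200.387    0.351 ]
twist 0.014112304935001818
```

View pics/w1.png

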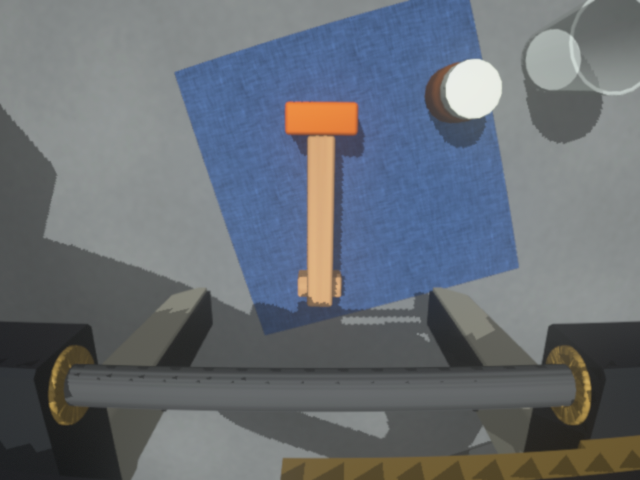

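```bash
python3 - <<'E'
from h import *
np.set_printoptions(precision=4,suppress=True)
c=load('w1');T=c['tool_from_camera']; s=robot.read_state();M=R.from_rotvec(s['orientation']).as_matrix()
def w(u,v,z):
    r=M@T[:3,:3]@ray(c,u,v);o=M@T[:3,3]+s['tool_pos'];return o+r*(z-o[2])/r[2]
hd=np.mean([w(u,v,.053) for u,v in((285.5,102),(357,102),(358,134),(286,134))],0);rr=w(320,304,.048);print(hd,rr)
d=(hd-rr);y=np.arctan2(d[1],d[0]);print(np.linalg.norm(d),np.degrees(y));print('grip',hd-d/np.linalg.norm(d)*.0825, rr+d/np.linalg.norm(d)*.075)
E
```

```text
[ 0.5275 -0.3059  0.053 ] [ 0.4754 -0.4512  0.048 ]
0.15442178038580243 70.28430239401622
grip [ 0.4997 -0.3835  0.0503] [ 0.5007 -0.3806  0.0504]
```

```bash
python3 -m inch '[{"x":0,"y":40,"z":0,"twist":0.008},{"x":0,"y":40,"z":0,"twist":0},{"x":0,"y":40,"z":0,"twist":0},{"x":0,"y":40,"z":0,"twist":0},{"x":0,"y":25,"z":0,"twist":0},{"x":0,"y":14,"z":0,"twist":0},{"x":0,"y":0,"z":0,"twist":0}]'; python3 st.py .4998 -.3815 .037 70; python3 -m inch '[{"x":0,"y":0,"z":0,"twist":0},{"x":0,"y":0,"z":0,"twist":0},{"x":0,"y":0,"z":0,"twist":0},{"x":0,"y":0,"z":0,"twist":0},{"x":0,"y":0,"z":0,"twist":0},{"x":0,"y":0,"z":0,"twist":0},{"x":0,"y":0,"z":0,"twist":0}]' -1 45;  python3 st.py .4998 -.3815 .037 70
```

```text
t: 2.55
tool_pos: [0.4991, -0.3811, 0.2032]
orientation: [-1.55, 0.287, -0.281]
force: [0.2, 0.8, 0.3]
opening: 0.093
2.55 grasp [ 0.4985 -0.3806  0.0362] yaw 69.28418445941503 F [0.2227 0.8444 0.3087] open 0.0929582974261684 down [-0.0032  0.003  -1.    ]
tool shift mm [ 1.5281 -0.766  -0.4068]
twist -0.012493338020150846
t: 3.25
tool_pos: [0.4999, -0.3818, 0.2058]
orientation: [-1.552, 0.282, -0.282]
force: [0.7, 0.9, -0.3]
opening: 0.0414
3.25 grasp [ 0.4999 -0.3818  0.0388] yaw 69.37181093142529 F [ 0.6951  0.8914 -0.2653] open 0.041408896696340465 down [ 0.  0. -1.]
tool shift mm [-0.1586  1.7816  0.2261]
twist -0.010963967571665068
```

```bash
python3 -m inch '[{"x":0,"y":0,"z":0,"twist":0},{"x":0,"y":0,"z":0,"twist":0},{"x":0,"y":0,"z":0,"twist":0},{"x":0,"y":0,"z":0,"twist":0},{"x":0,"y":0,"z":0,"twist":0},{"x":0,"y":0,"z":0,"twist":0}]';  python3 st.py .55 -.24 .12 88.5
```

```text
t: 3.85
tool_pos: [0.4998, -0.3818, 0.2057]
orientation: [-1.552, 0.283, -0.282]
force: [-0.1, 0.5, -0.5]
opening: 0.0219
3.85 grasp [ 0.4998 -0.3818  0.0387] yaw 69.37129779847918 F [-0.1492  0.4849 -0.4798] open 0.02194035568280647 down [-0.0001  0.0001 -1.    ]
tool shift mm [ -3.0088 -81.3356 150.3635]
twist -0.3338588350500262
```

```bash
python3 -m inch '[{"x":0,"y":-10,"z":0,"twist":0},{"x":0,"y":-20,"z":0,"twist":0},{"x":0,"y":-20,"z":0,"twist":0},{"x":0,"y":-10,"z":0,"twist":0},{"x":0,"y":0,"z":0,"twist":-0.08},{"x":0,"y":0,"z":0,"twist":-0.08},{"x":0,"y":0,"z":0,"twist":-0.09},{"x":0,"y":0,"z":0,"twist":-0.083},{"x":0,"y":0,"z":0,"twist":0},{"x":0,"y":0,"z":0,"twist":0}]';  python3 st.py .55 -.20 .12 88.5;python3 - <<'E'
from h import *
snap('wrist','w2');snap('scene','s2');snap('top','t2')
E
```

```text
t: 4.85
tool_pos: [0.4998, -0.3817, 0.2657]
orientation: [-1.571, 0.023, -0.023]
force: [-0.8, 0.4, -3.1]
opening: 0.022
4.85 grasp [ 0.4998 -0.3817  0.0987] yaw 88.31112873967162 F [-0.8273  0.3898 -3.0993] open 0.021956235434595232 down [-0.0002  0.0001 -1.    ]
tool shift mm [ 44.8245 -21.3001 183.1223]
twist -0.003296425355121757
```

View pics/w2.png

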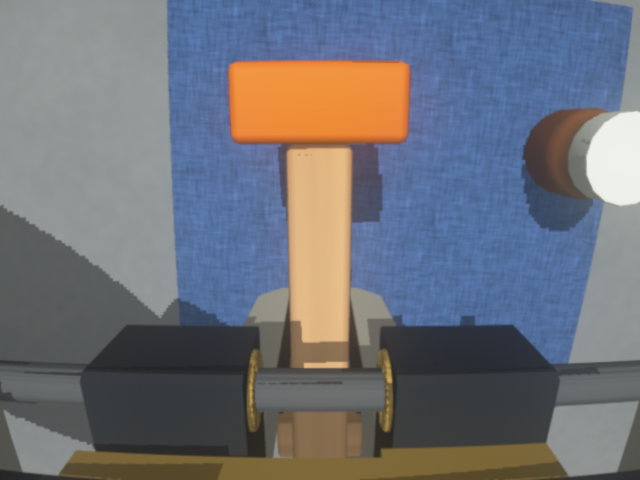

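View pics/t2.png

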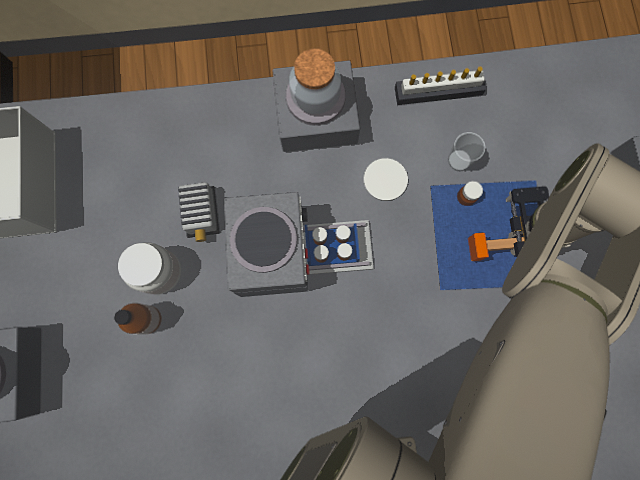

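View pics/s2.png

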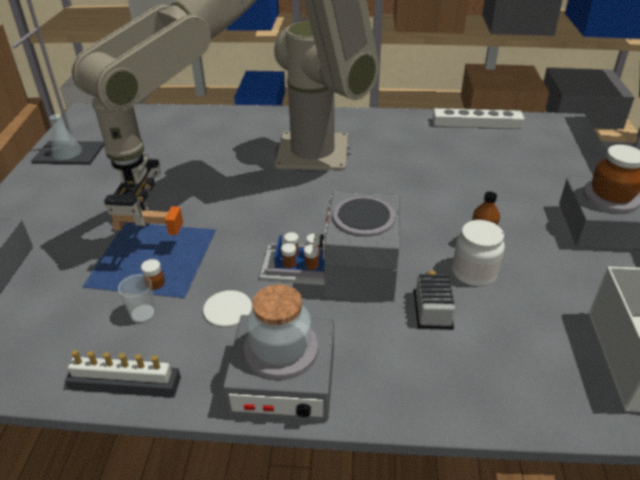

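```bash
python3 - <<'E'
from h import *
np.set_printoptions(precision=4,suppress=True)
c=load('w2');T=c['tool_from_camera']
def tl(u,v,y=None):
    r=T[:3,:3]@ray(c,u,v)
    d=float(c['depth'][int(v),int(u)]); print(u,v,T[:3,3]+r*d)
for p in [(240,75),(320,75),(400,75),(320,100),(240,130),(400,130),(320,135),(320,170),(320,230),(320,300),(232,64),(320,64),(406,64)]: tl(*p)
# station fit using depth from top: rails and rear wall etc
c=load('top0')
D=c['depth']
vv,uu=np.mgrid[180:300,220:380]
P=np.array([world(c,u,v) for u,v in zip(uu.ravel(),vv.ravel())])
def sel(z0,z1,y0,y1,x0=.4,x1=.7):
    m=(P[:,2]>z0)&(P[:,2]<z1)&(P[:,1]>y0)&(P[:,1]<y1)&(P[:,0]>x0)&(P[:,0]<x1);return P[m]
roof=sel(.155,.19,.05,.28); print('roof',roof[:,2].mean(),cv2.minAreaRect((roof[:,:2]*1000).astype(np.float32)))
ch=sel(.008,.035,-.09,.0); print('chan',ch[:,2].mean(),len(ch),ch.min(0),ch.max(0),cv2.minAreaRect((ch[:,:2]*1000).astype(np.float32)))
rw=sel(.054,.07,-.05,-.025);print('rearwall',len(rw),rw[:,1].min(),np.polyfit(rw[:,0],rw[:,1],1),rw[:,0].min(),rw[:,0].max(), rw[:,2].mean())
E
```

```text
240 75 [-0.0243  0.1534  0.0892]
320 75 [-0.0003  0.1526  0.089 ]
400 75 [0.0237 0.1528 0.0892]
320 100 [-0.0002  0.1526  0.0818]
240 130 [-0.0247  0.1525  0.073 ]
400 130 [0.0244 0.1531 0.0731]
320 135 [-0.0002  0.1529  0.0714]
320 170 [-0.0002  0.1587  0.0601]
320 230 [-0.0002  0.1578  0.0402]
320 300 [-0.0001  0.1578  0.0149]
232 64 [-0.0266  0.1532  0.0924]
320 64 [-0.0003  0.1526  0.0921]
406 64 [0.0255 0.1536 0.0925]
roof 0.16479445334397852 ((558.0780029296875, 167.0479278564453), (161.94534301757812, 200.01304626464844), 88.03168487548828)
chan 0.016438301742008266 972 [ 0.4907 -0.0889  0.008 ] [ 0.698 -0.     0.035] ((596.0870971679688, -41.22029495239258), (79.12350463867188, 211.24485778808594), 84.570556640625)
rearwall 102 -0.039786212155390674 [-0.0325 -0.0176] 0.5098738589507987 0.5924467820361211 0.06097626195359653
```

```bash
python3 st.py .5472 -.154 .0547 88.1
```

```text
5.0 grasp [ 0.4998 -0.3818  0.0987] yaw 88.36746172504236 F [ 0.1738 -0.7059 -1.458 ] open 0.021644971925795998 down [-0.0001  0.0001 -1.    ]
tool shift mm [ 40.8676  44.0047 229.0193]
twist 0.004668087725053116
```

```bash
python3 -m inch '[{"x":5,"y":0,"z":20,"twist":0.0047},{"x":7,"y":0,"z":35,"twist":0},{"x":7,"y":0,"z":40,"twist":0},{"x":7,"y":0,"z":40,"twist":0},{"x":7,"y":0,"z":40,"twist":0},{"x":6,"y":0,"z":30,"twist":0},{"x":1.9,"y":0,"z":14,"twist":0},{"x":0,"y":15,"z":0,"twist":0},{"x":0,"y":15,"z":0,"twist":0},{"x":0,"y":14,"z":0,"twist":0},{"x":0,"y":0,"z":0,"twist":0},{"x":0,"y":0,"z":0,"twist":0}]'; python3 st.py .5475 -.144 .0547 88.1;python3 - <<'E'
from h import *
c=snap('wrist','w3');c=snap('scene','s3');c=snap('top','t3')
i=cv2.imread('pics/s3.png');cv2.imwrite('pics/s3c.png',cv2.resize(i[210:310,180:340],None,fx=5,fy=5,interpolation=cv2.INTER_CUBIC))
i=cv2.imread('pics/t3.png');cv2.imwrite('pics/t3c.png',cv2.resize(i[180:300,280:440],None,fx=5,fy=5,interpolation=cv2.INTER_CUBIC))
E
```

```text
t: 6.2
tool_pos: [0.547, -0.165, 0.2206]
orientation: [-1.57, 0.028, -0.024]
force: [-0.0, 0.2, -1.6]
opening: 0.0217
6.2 grasp [ 0.5467 -0.1649  0.0536] yaw 88.10095909996186 F [-0.0392  0.243  -1.5993] open 0.021653998002315118 down [-0.0021  0.0007 -1.    ]
tool shift mm [ 0.1552 -1.0854 20.8869]
twist 1.6739452190384085e-05
```

View pics/s3c.png

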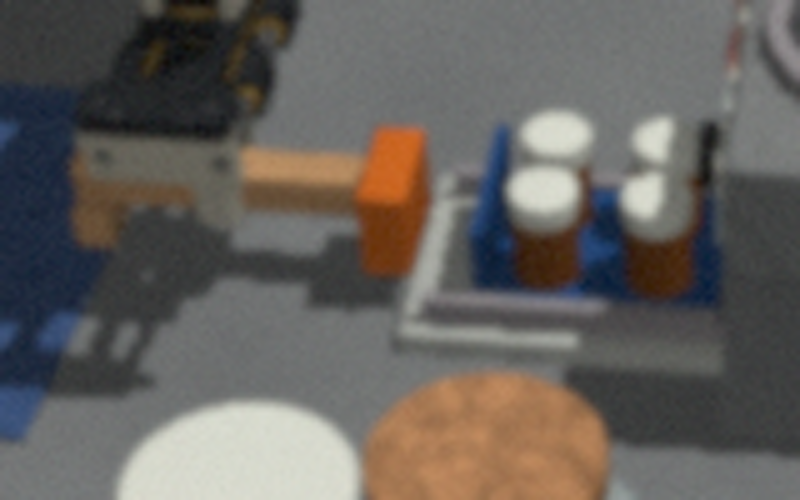

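View pics/t3c.png

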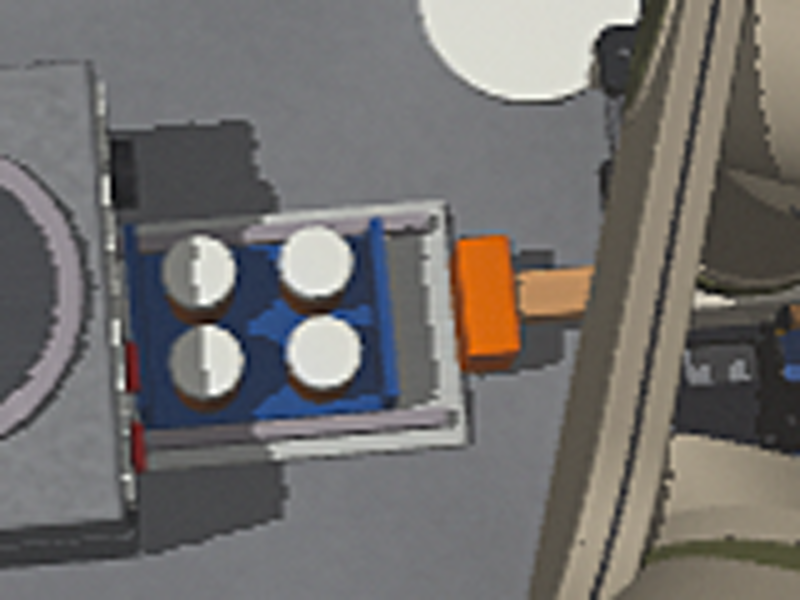

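View pics/w3.png

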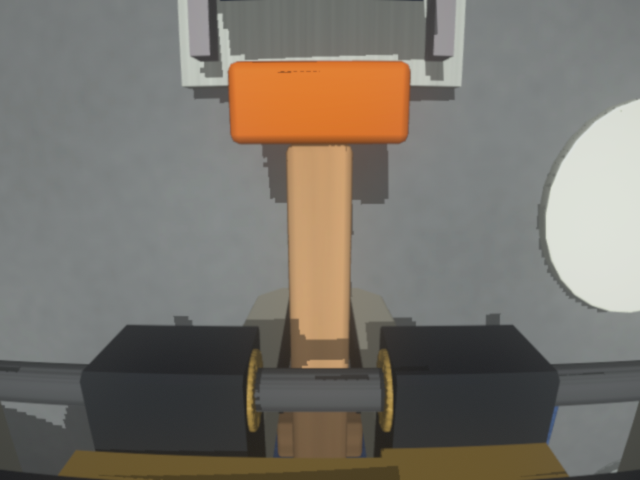

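```bash
python3 -m inch '[{"x":0,"y":-1,"z":8,"twist":0},{"x":0,"y":0,"z":8,"twist":0},{"x":0,"y":0,"z":6,"twist":0},{"x":0,"y":0,"z":5,"twist":0},{"x":0,"y":0,"z":5,"twist":0},{"x":0,"y":0,"z":5,"twist":0},{"x":0,"y":0,"z":4,"twist":0},{"x":0,"y":0,"z":0,"twist":0}]'; python3 st.py; python3 -m inch '[{"x":0,"y":0,"z":-5,"twist":0},{"x":0,"y":0,"z":-5,"twist":0},{"x":0,"y":0,"z":-5,"twist":0},{"x":0,"y":0,"z":0,"twist":0},{"x":0,"y":0,"z":0,"twist":0}]'; python3 st.py
cat > look.py <<'E'
from h import *
import sys
n=sys.argv[1]
snap('top','t'+n)
i=cv2.imread('pics/t%s.png'%n);cv2.imwrite('pics/t%sc.png'%n,cv2.resize(i[200:280,280:400],None,fx=6,fy=6,interpolation=cv2.INTER_CUBIC))
E
python3 look.py 4
```

```text
t: 7.15
tool_pos: [0.5489, -0.1227, 0.2227]
orientation: [-1.57, 0.025, -0.025]
force: [0.3, 0.6, -1.7]
opening: 0.0214
7.15 grasp [ 0.549  -0.1226  0.0557] yaw 88.20561530486117 F [ 0.2577  0.624  -1.7385] open 0.02142384990945898 down [ 0.0001  0.0003 -1.    ]
t: 7.65
tool_pos: [0.5484, -0.1385, 0.2227]
orientation: [-1.57, 0.026, -0.025]
force: [0.5, -0.1, -1.6]
opening: 0.0218
7.65 grasp [ 0.5483 -0.1385  0.0557] yaw 88.13967252014156 F [ 0.4501 -0.061  -1.5927] open 0.0217742750796046 down [-0.0001  0.0002 -1.    ]
```

View pics/t4c.png

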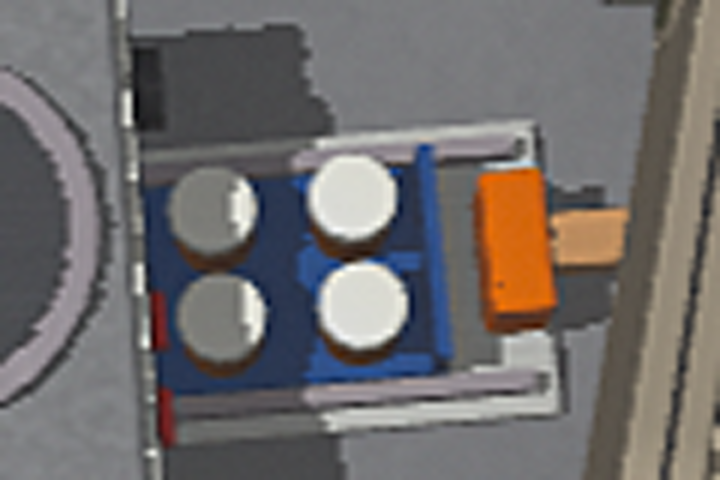

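```bash
cat > meas.py <<'E'
from h import *
import sys
def m(f):
    c=load(f);vv,uu=np.mgrid[195:285,285:375]
    P=np.array([world(c,u,v) for u,v in zip(uu.ravel(),vv.ravel())])
    col=c['color'][195:285,285:375].reshape(-1,3).astype(int)
    k=(P[:,2]>.055)&(P[:,2]<.068)&(P[:,0]>.50)&(P[:,0]<.60)&(col[:,2]>col[:,0]+30)&(P[:,1]<.06)
    q=P[k]; s=q[:,1]-q[:,0]*-.0332-.0183  # along station x, referred to x=.551
    # rear-most cluster
    r=s[s<s.min()+.012]; return len(r),np.median(r)-0.0, r.min()
for f in sys.argv[1:]: print(f,m(f))
E
python3 meas.py top0 t2 t3 t4
```

```text
top0 (95, np.float64(-0.03548547179551219), np.float64(-0.038541363249443364))
t2 (94, np.float64(-0.035314506801079164), np.float64(-0.038574241103160295))
t3 (98, np.float64(-0.035392866639733546), np.float64(-0.03883653804176848))
t4 (95, np.float64(-0.025497786444858013), np.float64(-0.028591783504638396))
```

```bash
python3 -m inch '[{"x":0,"y":0,"z":6,"twist":0},{"x":0,"y":0,"z":5,"twist":0},{"x":0,"y":0,"z":5,"twist":0},{"x":0,"y":0,"z":5,"twist":0},{"x":0,"y":0,"z":5,"twist":0},{"x":0,"y":0,"z":0,"twist":0}]'; python3 -m inch '[{"x":0,"y":0,"z":-5,"twist":0},{"x":0,"y":0,"z":-5,"twist":0},{"x":0,"y":0,"z":0,"twist":0},{"x":0,"y":0,"z":0,"twist":0}]'; python3 look.py 5; python3 meas.py t5
python3 -m inch '[{"x":0,"y":0,"z":5,"twist":0},{"x":0,"y":0,"z":5,"twist":0},{"x":0,"y":0,"z":5,"twist":0},{"x":0,"y":0,"z":5,"twist":0},{"x":0,"y":0,"z":0,"twist":0}]'; python3 -m inch '[{"x":0,"y":0,"z":-5,"twist":0},{"x":0,"y":0,"z":-5,"twist":0},{"x":0,"y":0,"z":0,"twist":0},{"x":0,"y":0,"z":0,"twist":0}]'; python3 look.py 6; python3 meas.py t6
```

```text
t: 8.3
tool_pos: [0.5493, -0.1114, 0.2227]
orientation: [-1.57, 0.024, -0.024]
force: [-0.4, -0.8, -2.8]
opening: 0.0212
t: 8.7
tool_pos: [0.5489, -0.1226, 0.2227]
orientation: [-1.57, 0.026, -0.025]
force: [0.9, -0.6, -2.9]
opening: 0.0216
t5 (93, np.float64(-0.01399289453098038), np.float64(-0.01713645977720818))
t: 9.25
tool_pos: [0.5496, -0.1014, 0.2227]
orientation: [-1.57, 0.024, -0.024]
force: [0.1, 0.2, -1.9]
opening: 0.0219
t: 9.65
tool_pos: [0.5492, -0.1126, 0.2227]
orientation: [-1.57, 0.026, -0.025]
force: [-0.2, -0.3, -2.0]
opening: 0.0218
t6 (90, np.float64(-0.004106418234564389), np.float64(-0.007713137435091017))
```

View pics/t6c.png

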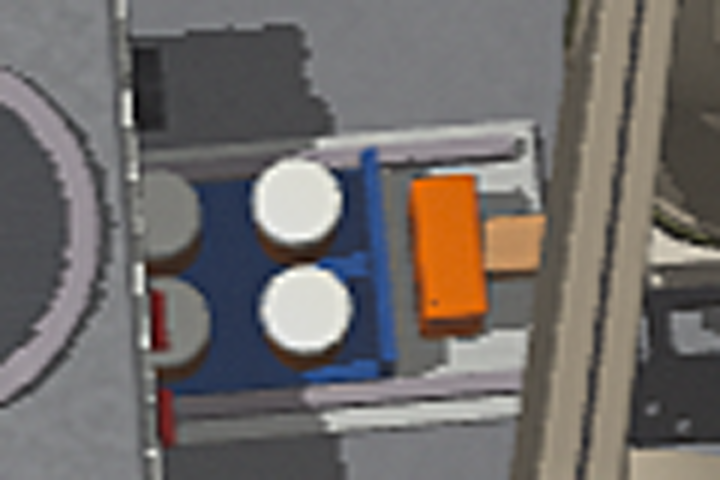

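```bash
python3 -m inch '[{"x":0,"y":0,"z":5,"twist":0},{"x":0,"y":0,"z":5,"twist":0},{"x":0,"y":0,"z":5,"twist":0},{"x":0,"y":0,"z":5,"twist":0},{"x":0,"y":0,"z":0,"twist":0}]'; python3 -m inch '[{"x":0,"y":0,"z":-5,"twist":0},{"x":0,"y":0,"z":-5,"twist":0},{"x":0,"y":0,"z":0,"twist":0},{"x":0,"y":0,"z":0,"twist":0}]'; python3 look.py 7; python3 meas.py t7
python3 -m inch '[{"x":0,"y":0,"z":5,"twist":0},{"x":0,"y":0,"z":5,"twist":0},{"x":0,"y":0,"z":5,"twist":0},{"x":0,"y":0,"z":4,"twist":0}]';python3 -m inch '[{"x":0,"y":0,"z":0,"twist":0}]'; python3 -m inch '[{"x":0,"y":0,"z":-5,"twist":0},{"x":0,"y":0,"z":-5,"twist":0},{"x":0,"y":0,"z":0,"twist":0},{"x":0,"y":0,"z":0,"twist":0}]'; python3 look.py 8; python3 meas.py t8; python3 st.py
```

```text
t: 10.2
tool_pos: [0.5499, -0.0914, 0.2227]
orientation: [-1.57, 0.024, -0.024]
force: [0.4, -0.4, -1.7]
opening: 0.0218
t: 10.6
tool_pos: [0.5495, -0.1026, 0.2227]
orientation: [-1.57, 0.025, -0.025]
force: [-0.9, -0.1, -2.1]
opening: 0.0219
t7 (93, np.float64(0.005985981523447013), np.float64(0.003006046583040368))
t: 11.05
tool_pos: [0.5502, -0.0829, 0.2228]
orientation: [-1.571, 0.025, -0.025]
force: [0.3, -3.2, -2.0]
opening: 0.0218
t: 11.15
tool_pos: [0.5502, -0.0825, 0.2227]
orientation: [-1.57, 0.024, -0.024]
force: [0.8, -0.9, -2.0]
opening: 0.0215
t: 11.55
tool_pos: [0.5498, -0.0936, 0.2227]
orientation: [-1.57, 0.025, -0.025]
force: [-0.2, -0.9, -2.1]
opening: 0.0216
t8 (90, np.float64(0.014690273744630528), np.float64(0.011825785145636154))
11.6 grasp [ 0.5498 -0.0934  0.0557] yaw 88.15498865594631 F [ 0.8156 -0.3582 -1.974 ] open 0.02172156532344769 down [-0.0001  0.0002 -1.    ]
```

```bash
python3 -m inch '[{"x":0,"y":0,"z":5,"twist":0},{"x":0,"y":0,"z":5,"twist":0},{"x":0,"y":0,"z":3,"twist":0},{"x":0,"y":0,"z":2,"twist":0}]';python3 -m inch '[{"x":0,"y":0,"z":3,"twist":0}]';  python3 -m inch '[{"x":0,"y":0,"z":2,"twist":0}]';python3 -m inch '[{"x":0,"y":0,"z":0,"twist":0}]'; python3 -m inch '[{"x":0,"y":0,"z":-5,"twist":0},{"x":0,"y":0,"z":-5,"twist":0},{"x":0,"y":0,"z":0,"twist":0},{"x":0,"y":0,"z":0,"twist":0}]'; python3 look.py 9; python3 meas.py t9; python3 st.py
```

```text
t: 12.0
tool_pos: [0.5504, -0.078, 0.2228]
orientation: [-1.571, 0.024, -0.025]
force: [-0.0, -4.2, -2.3]
opening: 0.0214
t: 12.1
tool_pos: [0.5505, -0.0752, 0.2228]
orientation: [-1.571, 0.025, -0.025]
force: [-0.6, -3.8, -1.9]
opening: 0.0217
t: 12.2
tool_pos: [0.5505, -0.0731, 0.2227]
orientation: [-1.571, 0.025, -0.025]
force: [0.1, -3.8, -1.6]
opening: 0.0218
t: 12.3
tool_pos: [0.5505, -0.0729, 0.2227]
orientation: [-1.57, 0.025, -0.025]
force: [0.7, -0.6, -2.0]
opening: 0.0219
t: 12.7
tool_pos: [0.5501, -0.0835, 0.2227]
orientation: [-1.57, 0.025, -0.025]
force: [0.0, 0.1, -0.6]
opening: 0.0218
t9 (89, np.float64(0.024245901941156885), np.float64(0.021313972460093557))
12.75 grasp [ 0.5501 -0.0833  0.0557] yaw 88.16003405992484 F [-0.585  -0.5042 -1.6778] open 0.021627038338733168 down [-0.0001  0.0002 -1.    ]
```

View pics/t9c.png

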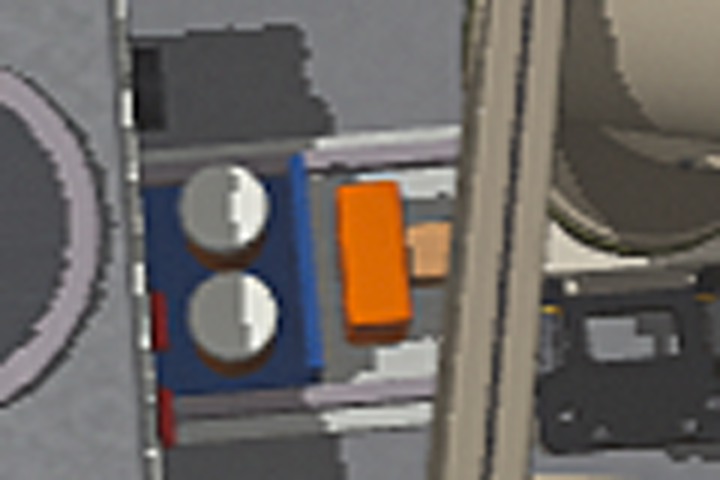

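```bash
cat > chk.py <<'E'
from plant import robot; import sys
s=robot.read_state(); f=-s['force'][1]; print('push %.1f y %.4f t %.2f'%(f,s['tool_pos'][1],s['t'])); sys.exit(f>6.5)
E
python3 -m inch '[{"x":0,"y":0,"z":5,"twist":0},{"x":0,"y":0,"z":4,"twist":0},{"x":0,"y":0,"z":3,"twist":0},{"x":0,"y":0,"z":2,"twist":0}]' >/dev/null; python3 chk.py && python3 -m inch '[{"x":0,"y":0,"z":2,"twist":0}]'>/dev/null && python3 chk.py && python3 -m inch '[{"x":0,"y":0,"z":2,"twist":0}]'>/dev/null && python3 chk.py && python3 -m inch '[{"x":0,"y":0,"z":2,"twist":0}]'>/dev/null && python3 chk.py ; python3 -m inch '[{"x":0,"y":0,"z":0,"twist":0}]' >/dev/null;python3 chk.py; python3 -m inch '[{"x":0,"y":0,"z":-5,"twist":0},{"x":0,"y":0,"z":-5,"twist":0},{"x":0,"y":0,"z":0,"twist":0},{"x":0,"y":0,"z":0,"twist":0}]'; python3 look.py 10; python3 meas.py t10
```

```text
push 3.2 y -0.0690 t 13.15
push 1.4 y -0.0689 t 13.25
t: 13.65
tool_pos: [0.5503, -0.0795, 0.2227]
orientation: [-1.57, 0.025, -0.025]
force: [0.7, 0.3, -2.0]
opening: 0.0218
t10 (87, np.float64(0.028314376106416777), np.float64(0.025305187313619668))False
False
```

```bash
sed -i 's/sys.exit(f>6.5)/sys.exit(int(f>6.5))/' chk.py
python3 -m inch '[{"x":0,"y":0,"z":5,"twist":0},{"x":0,"y":0,"z":4,"twist":0},{"x":0,"y":0,"z":3,"twist":0}]' >/dev/null; python3 chk.py && python3 -m inch '[{"x":0,"y":0,"z":2,"twist":0}]'>/dev/null && python3 chk.py && python3 -m inch '[{"x":0,"y":0,"z":2,"twist":0}]'>/dev/null && python3 chk.py && python3 -m inch '[{"x":0,"y":0,"z":2,"twist":0}]'>/dev/null && python3 chk.py && python3 -m inch '[{"x":0,"y":0,"z":2,"twist":0}]'>/dev/null && python3 chk.py ; python3 -m inch '[{"x":0,"y":0,"z":0,"twist":0}]' >/dev/null;python3 chk.py; python3 -m inch '[{"x":0,"y":0,"z":-5,"twist":0},{"x":0,"y":0,"z":-5,"twist":0},{"x":0,"y":0,"z":0,"twist":0},{"x":0,"y":0,"z":0,"twist":0}]'; python3 look.py 11; python3 meas.py t11
```

```text
push 4.4 y -0.0669 t 14.00
push 2.7 y -0.0650 t 14.10
push 2.7 y -0.0632 t 14.20
push 4.2 y -0.0612 t 14.30
push 4.0 y -0.0592 t 14.40
push 1.5 y -0.0589 t 14.50
t: 14.9
tool_pos: [0.5506, -0.0695, 0.2227]
orientation: [-1.57, 0.025, -0.025]
force: [-0.5, 0.4, -2.0]
opening: 0.0213
t11 (89, np.float64(0.03814210954576251), np.float64(0.03533427919132909))
```

```bash

python3 -m inch '[{"x":0,"y":0,"z":5,"twist":0},{"x":0,"y":0,"z":4,"twist":0},{"x":0,"y":0,"z":2.5,"twist":0}]' >/dev/null; python3 chk.py && python3 -m inch '[{"x":0,"y":0,"z":2,"twist":0}]'>/dev/null && python3 chk.py && python3 -m inch '[{"x":0,"y":0,"z":2,"twist":0}]'>/dev/null && python3 chk.py && python3 -m inch '[{"x":0,"y":0,"z":2,"twist":0}]'>/dev/null && python3 chk.py && python3 -m inch '[{"x":0,"y":0,"z":2,"twist":0}]'>/dev/null && python3 chk.py ; python3 -m inch '[{"x":0,"y":0,"z":0,"twist":0}]' >/dev/null;python3 chk.py; python3 -m inch '[{"x":0,"y":0,"z":-5,"twist":0},{"x":0,"y":0,"z":-5,"twist":0},{"x":0,"y":0,"z":0,"twist":0},{"x":0,"y":0,"z":0,"twist":0}]'; python3 look.py 12; python3 meas.py t12
```

```text
push 3.3 y -0.0574 t 15.25
push 4.0 y -0.0556 t 15.35
push 3.7 y -0.0537 t 15.45
push 3.1 y -0.0517 t 15.55
push 2.7 y -0.0497 t 15.65
push 1.3 y -0.0494 t 15.75
t: 16.15
tool_pos: [0.5509, -0.06, 0.2227]
orientation: [-1.57, 0.025, -0.025]
force: [-0.2, 0.4, -2.5]
opening: 0.0218
t12 (62, np.float64(0.048473393856820535), np.float64(0.046328018130467025))
```

View pics/t12c.png

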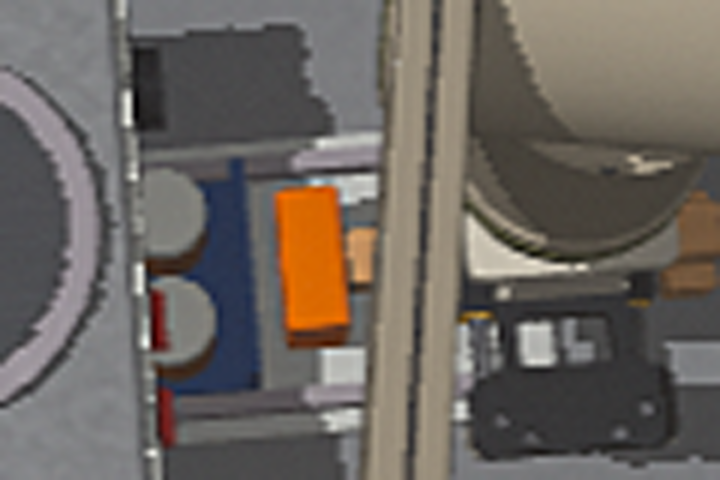

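Moved about 83 mm so far (grasp y -0.0494 at the end of contact). Rear wall is at column ~250 in the crop, still ~42 mm outside the mouth, with no stop felt yet.

```bash

python3 -m inch '[{"x":0,"y":0,"z":5,"twist":0},{"x":0,"y":0,"z":4,"twist":0},{"x":0,"y":0,"z":2.5,"twist":0}]' >/dev/null; python3 chk.py && python3 -m inch '[{"x":0,"y":0,"z":2,"twist":0}]'>/dev/null && python3 chk.py && python3 -m inch '[{"x":0,"y":0,"z":2,"twist":0}]'>/dev/null && python3 chk.py && python3 -m inch '[{"x":0,"y":0,"z":2,"twist":0}]'>/dev/null && python3 chk.py && python3 -m inch '[{"x":0,"y":0,"z":2,"twist":0}]'>/dev/null && python3 chk.py ; python3 -m inch '[{"x":0,"y":0,"z":0,"twist":0}]' >/dev/null;python3 chk.py; python3 -m inch '[{"x":0,"y":0,"z":-5,"twist":0},{"x":0,"y":0,"z":-5,"twist":0},{"x":0,"y":0,"z":0,"twist":0},{"x":0,"y":0,"z":0,"twist":0}]'; python3 look.py 13; python3 meas.py t13
```

```text
push 3.3 y -0.0479 t 16.50
push 3.4 y -0.0461 t 16.60
push 3.4 y -0.0442 t 16.70
push 4.0 y -0.0423 t 16.80
push 3.6 y -0.0403 t 16.90
push 2.5 y -0.0400 t 17.00
t: 17.4
tool_pos: [0.5512, -0.0504, 0.2227]
orientation: [-1.57, 0.025, -0.025]
force: [-0.5, -0.5, -2.3]
opening: 0.022
t13 (58, np.float64(0.057729385087275556), np.float64(0.055457422084838226))
```

```bash

python3 -m inch '[{"x":0,"y":0,"z":5,"twist":0},{"x":0,"y":0,"z":4,"twist":0},{"x":0,"y":0,"z":2.5,"twist":0}]' >/dev/null; python3 chk.py && python3 -m inch '[{"x":0,"y":0,"z":2,"twist":0}]'>/dev/null && python3 chk.py && python3 -m inch '[{"x":0,"y":0,"z":2,"twist":0}]'>/dev/null && python3 chk.py && python3 -m inch '[{"x":0,"y":0,"z":2,"twist":0}]'>/dev/null && python3 chk.py && python3 -m inch '[{"x":0,"y":0,"z":2,"twist":0}]'>/dev/null && python3 chk.py ; python3 -m inch '[{"x":0,"y":0,"z":0,"twist":0}]' >/dev/null;python3 chk.py; python3 -m inch '[{"x":0,"y":0,"z":-5,"twist":0},{"x":0,"y":0,"z":-5,"twist":0},{"x":0,"y":0,"z":0,"twist":0},{"x":0,"y":0,"z":0,"twist":0}]'; python3 look.py 14; python3 meas.py t14; python3 -c "
from h import *;snap('scene','s14')
i=cv2.imread('pics/s14.png');cv2.imwrite('pics/s14c.png',cv2.resize(i[160:310,200:360],None,fx=4,fy=4,interpolation=cv2.INTER_CUBIC))"
```

```text
push 4.3 y -0.0384 t 17.75
push 6.0 y -0.0367 t 17.85
push 11.3 y -0.0354 t 17.95
push 6.6 y -0.0353 t 18.05
t: 18.45
tool_pos: [0.5514, -0.0448, 0.2227]
orientation: [-1.57, 0.025, -0.025]
force: [-0.0, 0.2, -3.1]
opening: 0.0221
t14 (20, np.float64(0.05967118989374544), np.float64(0.058801228159706107))
```

View pics/s14c.png

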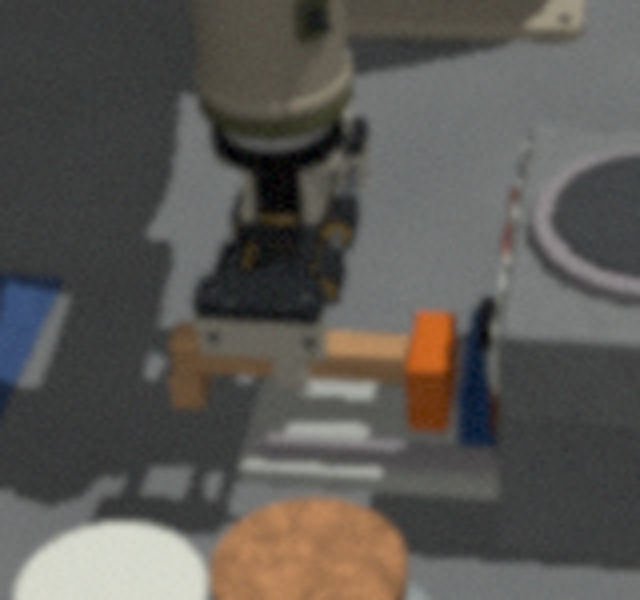

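View pics/t14c.png

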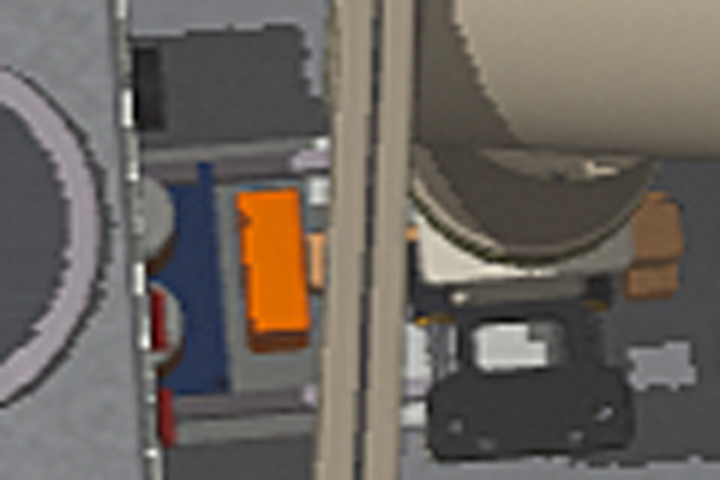

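```bash

python3 -m inch '[{"x":0,"y":0,"z":-10,"twist":0},{"x":0,"y":0,"z":-20,"twist":0},{"x":0,"y":-10,"z":-20,"twist":0},{"x":0,"y":-15,"z":-20,"twist":0},{"x":0,"y":-15,"z":-20,"twist":0},{"x":0,"y":-5,"z":-20,"twist":0},{"x":0,"y":0,"z":-20,"twist":0},{"x":0,"y":0,"z":-20,"twist":0},{"x":0,"y":0,"z":-10,"twist":0},{"x":0,"y":0,"z":0,"twist":0}]'; python3 st.py .4998 -.3818 .0987 69.5
python3 -c "
from h import *;snap('top','t15');snap('scene','s15')
i=cv2.imread('pics/t15.png');cv2.imwrite('pics/t15c.png',cv2.resize(i[200:280,280:400],None,fx=6,fy=6,interpolation=cv2.INTER_CUBIC))"; python3 meas.py t15
```

```text
t: 19.55
tool_pos: [0.5461, -0.206, 0.2677]
orientation: [-1.571, 0.026, -0.026]
force: [-0.7, -0.4, -2.2]
opening: 0.0219
19.55 grasp [ 0.5461 -0.2061  0.1007] yaw 88.08246241990147 F [-0.6981 -0.3595 -2.2276] open 0.02185769564996601 down [-0.0001 -0.0002 -1.    ]
tool shift mm [ -40.3527    1.9978 -177.1933]
twist 0.32432515235539383
t15 (21, np.float64(0.05963220880202243), np.float64(0.05872460830308013))
```

View pics/t15c.png

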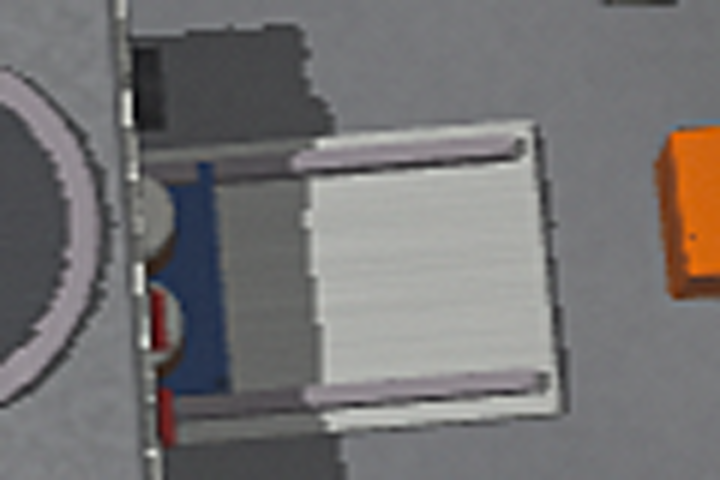

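```bash

python3 -m inch '[{"x":-4,"y":0,"z":-15,"twist":0},{"x":-7,"y":0,"z":-30,"twist":0},{"x":-8,"y":0,"z":-38,"twist":0},{"x":-8,"y":0,"z":-38,"twist":0},{"x":-8,"y":0,"z":-35,"twist":0},{"x":-5.4,"y":0,"z":-21,"twist":0},{"x":0,"y":0,"z":0,"twist":0.1},{"x":0,"y":0,"z":0,"twist":0.12},{"x":0,"y":0,"z":0,"twist":0.104},{"x":0,"y":0,"z":0,"twist":0},{"x":0,"y":0,"z":0,"twist":0}]'; python3 st.py .4998 -.3818 .0387 69.5
```

```text
t: 20.75
tool_pos: [0.5003, -0.3801, 0.2677]
orientation: [-1.553, 0.276, -0.276]
force: [-0.5, 1.0, -1.8]
opening: 0.0216
20.75 grasp [ 0.5003 -0.3801  0.1007] yaw 69.83176743440383 F [-0.5245  0.9815 -1.8062] open 0.02164561737524963 down [-0.0002  0.0001 -1.    ]
tool shift mm [ 0.1332 61.9681 -1.7549]
twist 0.005790434081241136
```

```bash

python3 -m inch '[{"x":0,"y":15,"z":0,"twist":0},{"x":0,"y":20,"z":0,"twist":0},{"x":0,"y":15,"z":0,"twist":0},{"x":0,"y":6,"z":0,"twist":0},{"x":0,"y":3,"z":0,"twist":0},{"x":0,"y":2,"z":0,"twist":0},{"x":0,"y":0.5,"z":0,"twist":0},{"x":0,"y":0,"z":0,"twist":0},{"x":0,"y":0,"z":0,"twist":0}]'; python3 st.py .4998 -.3818 .0387 69.5
```

```text
t: 21.65
tool_pos: [0.5006, -0.3805, 0.207]
orientation: [-1.553, 0.278, -0.28]
force: [0.3, 0.3, -2.1]
opening: 0.0219
21.65 grasp [ 0.5007 -0.3806  0.04  ] yaw 69.6260140911264 F [ 0.2846  0.2742 -2.0554] open 0.02189118996747019 down [ 0.0009 -0.0008 -1.    ]
tool shift mm [-0.4567  1.2846 -1.409 ]
twist 0.0021993607940637983
```

```bash

python3 -m inch '[{"x":0,"y":0.8,"z":0,"twist":0},{"x":0,"y":0,"z":0,"twist":0}]'; python3 -m inch '[{"x":0,"y":0.5,"z":0,"twist":0},{"x":0,"y":0,"z":0,"twist":0}]'; python3 st.py
```

```text
t: 21.85
tool_pos: [0.5004, -0.3804, 0.2057]
orientation: [-1.553, 0.279, -0.279]
force: [0.4, 0.1, -0.3]
opening: 0.0219
t: 22.05
tool_pos: [0.5004, -0.3804, 0.2057]
orientation: [-1.553, 0.279, -0.279]
force: [-2.6, 1.6, 5.0]
opening: 0.0217
22.05 grasp [ 0.5005 -0.3805  0.0387] yaw 69.62009958329786 F [-2.5675  1.5849  4.9767] open 0.02168918306769877 down [ 0.0003 -0.0003 -1.    ]
```

Now on the mat (force turned upward). I open only part way first, then rise.

```bash

python3 -m inch '[{"x":0,"y":0,"z":0,"twist":0},{"x":0,"y":0,"z":0,"twist":0},{"x":0,"y":0,"z":0,"twist":0},{"x":0,"y":0,"z":0,"twist":0},{"x":0,"y":0,"z":0,"twist":0},{"x":0,"y":0,"z":0,"twist":0},{"x":0,"y":0,"z":0,"twist":0}]' 0.4; python3 -m inch '[{"x":0,"y":-10,"z":0,"twist":0},{"x":0,"y":-25,"z":0,"twist":0},{"x":0,"y":-40,"z":0,"twist":0},{"x":0,"y":-40,"z":0,"twist":0},{"x":0,"y":-40,"z":0,"twist":0},{"x":0,"y":-30,"z":0,"twist":0},{"x":0,"y":0,"z":0,"twist":0},{"x":0,"y":0,"z":0,"twist":0}]'; python3 -c "
from h import *;snap('wrist','w16');snap('scene','s16')
i=cv2.imread('pics/s16.png');cv2.imwrite('pics/s16c.png',cv2.resize(i[200:320,80:340],None,fx=3,fy=3,interpolation=cv2.INTER_CUBIC))
snap('top','t16')"; python3 meas.py t16
```

```text
t: 22.75
tool_pos: [0.5003, -0.3803, 0.2049]
orientation: [-1.553, 0.279, -0.279]
force: [0.0, 0.7, 0.1]
opening: 0.0652
t: 23.55
tool_pos: [0.5005, -0.3804, 0.3917]
orientation: [-1.554, 0.277, -0.281]
force: [0.2, 0.2, -1.1]
opening: 0.0651
t16 (21, np.float64(0.059617254483099735), np.float64(0.058717160300063076))
```

View pics/w16.png

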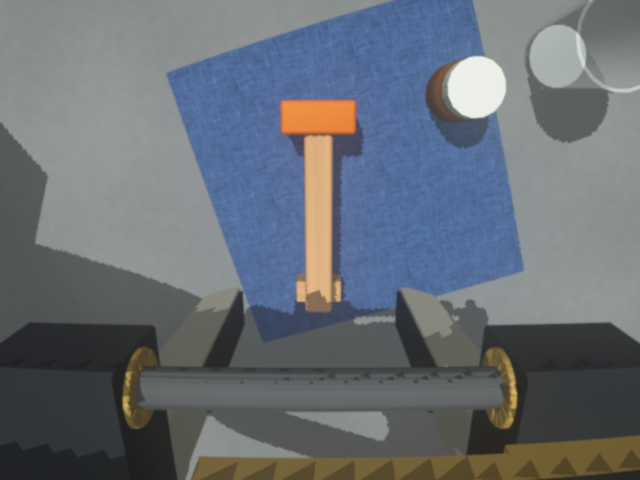

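View pics/s16c.png

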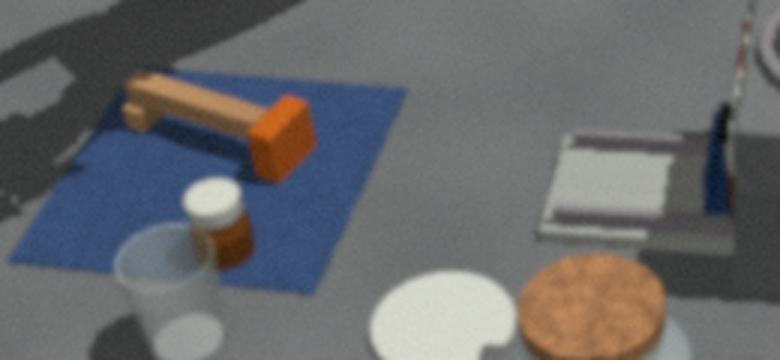

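```bash
python3 -c "
from plant import robot; print(robot.close_job())"
```

```text
the job is handed in; nothing more can be done
None
```

The carrier is home against the stop and the pusher is back on the mat on its own feet. I handed the job in at about 24 s of the 64 s limit. No verdict was reported.

**Taps:** I used ten taps of about 4 to 11 mm and drew the pusher clear after each. The carrier stood still about 10, 21, 31, 41 and 50 mm from its start, then moved on in small force-checked steps.

**Stop:** Sliding friction was about 3–4 N. On the last tap the push rose to about 11 N over roughly 1.5 mm, which matches the 4 N/mm buffer pressed back about 2 mm. I backed off at that point, and the carrier did not move in the later pictures (rear wall unchanged to 0.1 mm). It travelled about 96 mm in all.

**Pusher:** The last pictures show it lying flat on the mat close to where it started, about 40 mm or less from the mat's centre along each edge. The gripper was open and about 190 mm above where it let go. The jar, beaker and lid looked undisturbed in the last pictures; I did not re-check the reagent, tub and pump at the end.

**Two limits on this:**
- **Plunger not readable:** "Home" is inferred from the force rise and the carrier's position.
- **First move refused:** The first move call was rejected because keys were missing. Nothing moved.

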